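# Get the lens tray out from behind the bottle row

## Task

The small blue lens tray is boxed in behind the spray bottle, the pen cup and the brush beaker on the wooden board. First stand all three of them upright on the grey side mat, then bring the tray to the green pad and set it centred and square inside the white outline, and only after that put the bottle, the cup and the beaker back, each upright on the very coaster where it stood at the start.

Things in the scene. Friction and masses are not known exactly. Their poses are not given: they have to be found in the camera images.
- spray_mid (a point): dark grey pump spray bottle, loose, upright, 130 mm high overall: round body 37 mm in diameter up to 90 mm, then a grey pump head about 22 mm wide. The point is on its axis, 65 mm above its foot. z is up. About 0.11 kg.
- pencup_mid (a point): light round steel cup with a blue and a red pen, loose, upright: cup 51 mm in diameter and 70 mm high, pens reach 112 mm. The point is on the cup's axis, 35 mm above its foot. z is up. About 0.14 kg.
- brushcup_mid (a point): grey round beaker with pink and white brushes, loose, upright: beaker 42 mm in diameter and 55 mm high, brushes reach 102 mm. The point is on the beaker's axis, 27.5 mm above its foot. z is up. About 0.08 kg.
- tray_mid (a point): small blue open-topped lens tray, loose: 35 mm (its x) by 58 mm (its y), 24 mm high, walls 2 mm. The point is at the middle, 12 mm above its underside. Grasp across the 35 mm. About 0.035 kg.
- station_board: fixed light wooden board, 126 mm (x) by 196 mm (y), 12 mm high, origin under its centre. On its flat top: a row of three flat black coasters, 58 mm in diameter, centred 30 mm to -x of the board's centre at y = -62, 0 and +62 mm (spray bottle, pen cup and brush beaker stand on them, in a different order each time); behind the row, at x = +29 mm, y = 0, the berth with four black corner marks where the tray lies with its long side along y. The yaw differs each time.
- side_mat: grey flat ribbed rubber mat on the table, fixed, 104 mm (x) by 204 mm (y), 3 mm thick, origin under its centre. Three things fit side by side along y, about 68 mm apart.
- green_pad: green flat pad on the table, fixed, 110 mm (x) by 130 mm (y), 3 mm thick, origin under its centre. A painted white outline, 50 mm (x) by 74 mm (y), surrounds its centre; the tray belongs inside it with its long side along y (either way round). Side mat and green pad lie side by side in front of the board; which is on the left differs each time.

How it is judged:
By the outcome, as a careful person would: the job done as asked, in the order asked, and still so for the second after the job is handed in, with the robot touching nothing.
It also fails if it takes over 122 s, if anything falls off the work surface, if the arm or the gripper's body presses on something with over 40 N, if the wrist force passes 120 N, or if a joint passes its speed limit or range.

## Robot

A 6-joint arm with a two-finger parallel gripper is mounted at the origin on a cart in front of the work surface, level with it; the furniture and walls round the work are solid. World frame = base frame: x ahead of the robot, y to its left, z up, the work surface at z = 0. Lengths are in m, angles in rad, forces in N, time in s.
With the tool pointing down it reaches from about 0.275 to 0.725 m from the base axis. Payload 5.6 kg.
Tool frame: the origin (TCP) lies on the centre line of the jaws, within the pads' length; the fingertips stand 8 mm ahead of it and the grasp point (between the pads) lies 11 mm behind it (bot.tip_extent is the distance from the TCP to the fingertips, in m); z points along the fingers, y is the line along which they close (so a half turn about z gives the same grasp; the last joint's range is limited). The gripper opens to 85 mm and grips with 20 to 120 N. Pads are 22 mm wide; open, the fingers measure 114 mm over their backs; the gripper's body (76 mm by 85 mm) begins 54 mm behind the grasp point. The pads swing forward as they close: fully open they stand 13 mm farther back than shut.
Start: joints at [1.55, 0.255, 0.108, 0, -1.424, -0.285], TCP at [0.166, 0.524, 0.239] pointing down, gripper open.
Joint ranges: [-2.95, 2.95], [-1.21, 1.97], [-1.09, 1.5], [-2.87, 1.71], [-2.94, -0.07], [-3.05, 3.05]. Speed limits (rad/s): [2.57, 2.57, 3.14, 3.14, 3.14, 3.14].

## Interface

Orientations are given as a unit quaternion [w, x, y, z].
In Python, from station import status, optics, bot gives the robot as it stands.
- The arm moves only by the shell command python3 -m creep 'ROWS'. ROWS is JSON, a list of rows, each a list of 3 entries, a list of its own where there are three numbers: the finger opening in cm, from 0 to 8.54, then the shift along the tool's x, y, z in cm, then the turn about the tool's z in units of 6 degrees (1.0 is 6 degrees). A call has 1 to 20 rows; each row shifts and turns the commanded pose from where the row before left it, along the tool's axes as they then stand; what a row does not reach is not made up. A row lasts 1/10 s, in which the tool goes at most 50 mm and 8.59 degrees, less where a joint would pass 70% of its speed; a pose out of reach is approached as far as the arm can. A call is refused whole if a number of a shift passes 5 or a number of a turn 1, either way. A call with a gripper value outside its range is refused whole. The fingers move at their own pace and stop on an object; the grip force is fixed at half the most. Time passes only in rows, so rows that do not move let the fingers close. It gives the time, the measured TCP pose, the force, the opening and the grip force at its end, in the units of the state.
- status.sense(): the state, without advancing time (a new reading comes with each control period).
- optics.capture(name): name is "scene" or "top"; returns the picture (384x512x3 uint8, red, green, blue); there is no depth.
- optics.calibration(name): a dict with "vfov" (degrees; the focal length in pixels is half the picture's height over the tangent of half this angle, whatever the lens; pixels are square), "cx", "cy" (the principal point, pixels), "D" ([k1, k2, p1, p2, k3] as OpenCV has them; the pictures are not rectified), "rvec" (rotation vector, rad) and "tvec" (3), from world to camera coordinates, as OpenCV has them. Camera axes: x right, y down, z forward; pixel columns grow to the right and rows downward; lengths in m; the calibration is good to about 2 mm. A picture is of the moment at which its call begins. calibration takes no time and is no camera call.
- bot.hand_in(): hands the job in; it is judged then, once.
The state is a dict: "time": time; "joint_positions": joint angles; "qvel": joint speeds; "effort": joint torques, N m; "ee_pos": TCP position; "tcp_rot": TCP orientation; "ft_force": force on the tool from outside, world axes, zero at the start; "wrist_torque": the same for the moment, N m; "grip_width": opening from 0.0 (shut) to 1.0 (fully open); "grasp_force": force on a finger pad.
Only numpy, scipy, OpenCV 4.12 (cv2) and the standard library are available. Lean on these libraries where they do the work, as an engineer would, in place of code of your own. Each camera call takes 0.05 s, during which the arm holds its last target. There are 200 camera calls.

## Working session

There is one attempt and no reset: what is moved stays moved. The work goes in short steps, Python scripts to look and compute and a shell command to move; the robot and the scene stay as the last step left them, time stands still between calls to the robot, and variables do not carry over. Pictures are saved under pics/ and viewed, at most 14 in all, crops included, and the job is handed in when it is done.

```bash
ls; mkdir -p pics; python3 - <<'E'
from station import status, optics, bot
import cv2
s=status.sense(); print(s)
for n in("scene","top"):
    im=optics.capture(n); cv2.imwrite(f"pics/{n}0.png",im[:,:,::-1]); print(n,optics.calibration(n))
print(bot.tip_extent)
E
```

```text
pics
{'time': 0.0, 'joint_positions': array([ 1.54958268e+00,  2.55744352e-01,  1.06996756e-01, -4.81676937e-04,
       -1.42389353e+00, -2.84597373e-01]), 'qvel': array([-2.35144787e-03,  1.46869558e-03,  3.97863348e-05, -2.76515019e-04,
       -1.03719902e-03, -1.44725037e-04]), 'effort': array([ 1.11844362e-03, -3.86626482e+01,  2.37943304e+01,  5.36500588e+00,
       -6.07458744e-03, -1.96843203e-06]), 'ee_pos': array([0.16538441, 0.52403885, 0.23839304]), 'tcp_rot': array([ 9.45694134e-04,  9.88326859e-01, -1.52345371e-01, -1.15027266e-04]), 'ft_force': array([-0.78168265, -0.65564525, -0.04182246]), 'wrist_torque': array([ 0.03171242,  0.01870162, -0.02634658]), 'grasp_force': 0.0, 'grip_width': 1.0028284105016603}
scene {'vfov': 57.26404764998917, 'cx': 256.74653228549835, 'cy': 189.98263898180466, 'D': array([-0.08055833,  0.        ,  0.        ,  0.        ,  0.        ]), 'rvec': array([ 1.18206045, -2.09301174,  1.18360043]), 'tvec': array([0.11181426, 0.36197605, 0.39301382])}
top {'vfov': 50.185988995149174, 'cx': 255.11631848938674, 'cy': 192.97593971362045, 'D': array([-0.03868057,  0.        ,  0.        ,  0.        ,  0.        ]), 'rvec': array([ 2.22080496, -2.16489482,  0.11291065]), 'tvec': array([-0.25183719,  0.54063099,  0.86129671])}
0.008
```

View pics/scene0.png

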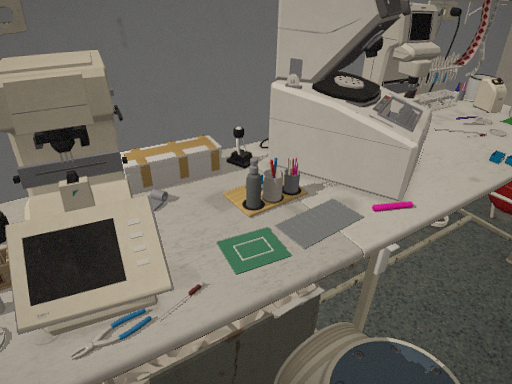

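View pics/top0.png

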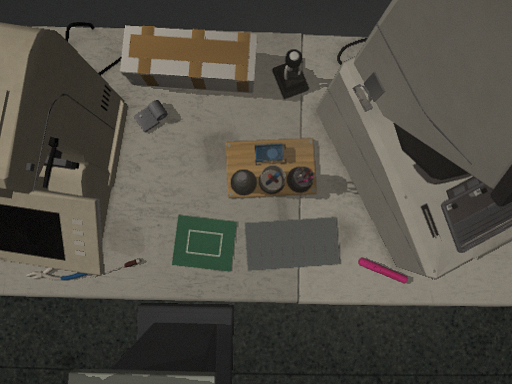

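The scene view shows the bottle, cup and beaker in a row at about (254,187), (273,184) and (291,178). The top view shows the board at about (271,168), the tray at (270,153), the green pad at (205,243) and the mat at (293,243). Next I'll segment and locate them.

```bash
cat > h.py <<'E'
import numpy as np, cv2
from station import status, optics, bot
def cal(n):
    c=optics.calibration(n); f=192/np.tan(np.radians(c["vfov"]/2))
    return np.array([[f,0,c["cx"]],[0,f,c["cy"]],[0,0,1]]),c["D"],c["rvec"],c["tvec"]
def proj(n,P):
    K,D,r,t=cal(n); return cv2.projectPoints(np.array(P,float).reshape(-1,3),r,t,K,D)[0][:,0]
def ray(n,px):
    K,D,r,t=cal(n); R=cv2.Rodrigues(r)[0]
    u=cv2.undistortPoints(np.array(px,float).reshape(-1,1,2),K,D)[:,0]
    return -R.T@t, np.c_[u,np.ones(len(u))]@R
def plane(n,px,z):
    c,d=ray(n,px); return c+d*((z-c[2])/d[:,2])[:,None]
def rect(n,mask,z):
    """largest blob's outline cast on plane z -> centre, size, yaw(deg) of the min-area rectangle"""
    cs=cv2.findContours(mask.astype(np.uint8),cv2.RETR_EXTERNAL,cv2.CHAIN_APPROX_NONE)[0]
    c=max(cs,key=cv2.contourArea); p=plane(n,c[:,0],z)[:,:2]
    return cv2.minAreaRect((p*1000).astype(np.float32)), c
def tcp():
    s=status.sense(); w,x,y,z=s["tcp_rot"]
    from scipy.spatial.transform import Rotation as Ro
    R=Ro.from_quat([x,y,z,w]).as_matrix(); return s["ee_pos"],R,s
def go(x,y,z,yaw=None):
    """needed shift in tool axes (cm) ; yaw = direction of tool y axis in world, deg"""
    p,R,s=tcp(); d=R.T@(np.array([x,y,z])-p)*100
    cur=np.degrees(np.arctan2(R[1,1],R[0,1]))
    print("tcp",p.round(4),"tool-y yaw",cur.round(2),"shift cm",d.round(2),"tilt",R[:,2].round(4))
    if yaw is not None:
        t=-((yaw-cur+90)%180-90); print("turn units",round(t/6,2),"q6",s["joint_positions"][5].round(2))
E
python3 - <<'E'
from h import *
for n in("scene","top"):
    K,D,r,t=cal(n);print(n,(-cv2.Rodrigues(r)[0].T@t).round(3), proj(n,[[0,0,0],[.166,.524,.24],[.5,0,0]]).round(0).tolist())
im=cv2.imread("pics/top0.png"); hsv=cv2.cvtColor(im,cv2.COLOR_BGR2HSV)
g=cv2.inRange(hsv,(60,80,40),(90,255,255)); print("pad",rect("top",g,.003)[0])
b=cv2.inRange(hsv,(8,70,80),(25,255,255)); b[:120]=0
b=cv2.morphologyEx(b,cv2.MORPH_CLOSE,np.ones((5,5))); print("board",rect("top",b,.012)[0])
for px in [(243,182),(272,179),(300,179),(270,153),(293,243)]: print(px,im[px[1],px[0]],hsv[px[1],px[0]],plane("top",[px],0.05).round(3))
cv2.imwrite("pics/crop.png",cv2.resize(im[125:285,165:355],None,fx=4,fy=3.75,interpolation=cv2.INTER_CUBIC)[:600,:800])
E
```

```text
scene [-0.058  0.18   0.512] [[349.0, 490.0], [86.0, 280.0], [186.0, 252.0]]
top [ 0.477 -0.217  0.907] [[137.0, 446.0], [-213.0, 403.0], [146.0, 212.0]]
pad ((436.3602294921875, -129.28485107421875), (127.91354370117188, 107.4424819946289), 84.72914123535156)
board ((605.2520751953125, -270.66900634765625), (126.17304229736328, 195.790771484375), 4.180835723876953)
(243, 182) [62 64 68] [10 23 68] [[ 0.567 -0.211  0.05 ]]
(272, 179) [32 35 55] [  4 107  55] [[ 0.575 -0.272  0.05 ]]
(300, 179) [51 55 59] [15 35 59] [[ 0.577 -0.331  0.05 ]]
(270, 153) [101  89  73] [103  71 101] [[ 0.631 -0.267  0.05 ]]
(293, 243) [76 79 79] [30 10 79] [[ 0.442 -0.319  0.05 ]]
```

View pics/crop.png

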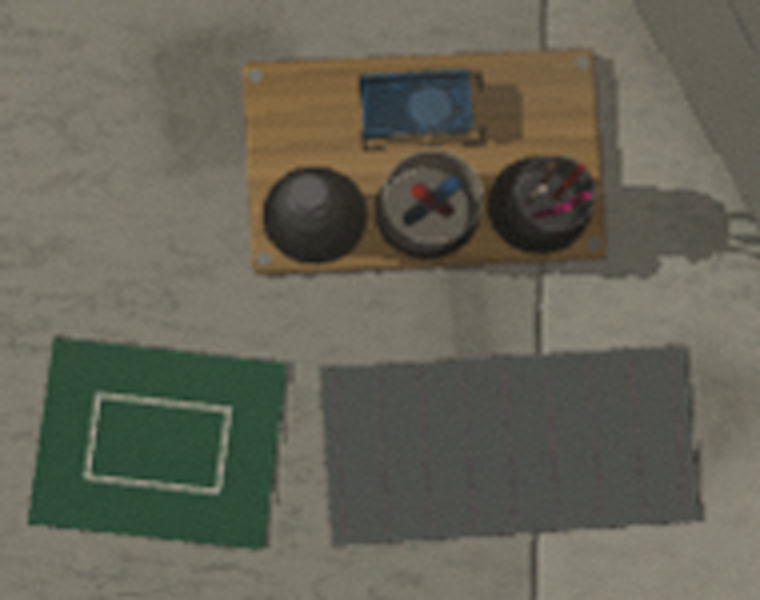

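The crop shows the bottle, cup and beaker from left to right on their coasters, with the tray behind the cup. The pad is at lower left and the mat at lower right. Next: the mat, the outline, the tray and the cup rims.

```bash
python3 - <<'E'
from h import *
im=cv2.imread("pics/top0.png"); hsv=cv2.cvtColor(im,cv2.COLOR_BGR2HSV)
g=np.zeros(im.shape[:2],np.uint8); g[212:275,240:345]=1
v=cv2.GaussianBlur(im,(3,3),0).max(2)
print("mat v",np.median(v[225:260,255:335]),"table v",np.median(v[280:290,240:340]),np.median(v[205:213,240:340]))
m=((v<(np.median(v[225:260,255:335])+np.median(v[205:213,240:340]))/2)&(g>0)); m=cv2.morphologyEx(m.astype(np.uint8),cv2.MORPH_OPEN,np.ones((7,7)))
print("mat",rect("top",m,.003)[0])
pad=np.zeros_like(g); pad[222:262,182:228]=1
w=((im[:,:,2]>95)&(pad>0)); print("outline",rect("top",w,.003)[0],w.sum())
t=cv2.inRange(hsv,(95,90,30),(115,255,255)); t[:140]=0;t[168:]=0;t[:,:250]=0;t[:,292:]=0
t=cv2.morphologyEx(t,cv2.MORPH_CLOSE,np.ones((9,9))); print("tray",rect("top",t,.036)[0])
c=np.array([.6053,-.2707]);a=np.radians(4.18);R=np.array([[np.cos(a),-np.sin(a)],[np.sin(a),np.cos(a)]])
for p in [(-.03,.062),(-.03,0),(-.03,-.062),(.029,0)]:
    q=c+R@p; print("board pt",p,q.round(4))
    print("  top px at z .012/.09:",proj("top",[[*q,.012],[*q,.082]]).round(1).tolist())
# cup discs: dark/gray non-wood blobs in the board rectangle
wood=cv2.inRange(hsv,(8,70,80),(25,255,255))
nb=((wood==0)).astype(np.uint8); nb[:163]=0; nb[198:]=0; nb[:,:228]=0; nb[:,316:]=0
n,l,st,ce=cv2.connectedComponentsWithStats(cv2.erode(nb,np.ones((3,3))))
print(st[1:],ce[1:].round(1))
go(.5708,-.211,.25,4.18)
E
```

```text
mat v 80.0 table v 123.0 123.0
mat ((441.5745544433594, -323.4794006347656), (106.7019271850586, 206.1457061767578), 5.368965148925781)
outline ((436.6336669921875, -129.39768981933594), (75.48074340820312, 51.808937072753906), 84.5849838256836) 191
tray ((635.391357421875, -264.0093994140625), (32.675697326660156, 55.73822021484375), 5.751457214355469)
board pt (-0.03, 0.062) [ 0.5709 -0.2111]
  top px at z .012/.09: [[243.0, 182.2], [242.8, 178.6]]
board pt (-0.03, 0) [ 0.5754 -0.2729]
  top px at z .012/.09: [[271.2, 180.9], [273.4, 177.2]]
board pt (-0.03, -0.062) [ 0.5799 -0.3347]
  top px at z .012/.09: [[299.2, 179.6], [303.8, 175.8]]
board pt (0.029, 0) [ 0.6342 -0.2686]
  top px at z .012/.09: [[269.8, 154.4], [271.9, 148.5]]
[[ 259  167   56   30 1075]
 [ 232  171   24   23  432]] [[286.2 180.9]
 [243.5 182.1]]
tcp [0.1654 0.5241 0.2385] tool-y yaw -107.52 shift cm [60.79 57.9  -1.05] tilt [-4.0e-04 -1.7e-03 -1.0e+00]
turn units 11.38 q6 -0.28
```

```bash
python3 -m creep '[[8.54,[0,0,-0.5],1],[8.54,[0,0,-0.5],1],[8.54,[0,0,-0.5],1],[8.54,[0,0,-0.5],1],[8.54,[0,0,-0.5],1],[8.54,[0,0,-0.5],1],[8.54,[0,0,-0.5],1],[8.54,[0,0,-0.5],1],[8.54,[0,0,-0.5],1],[8.54,[0,0,-0.5],1],[8.54,[0,0,-0.5],1],[8.54,[0,0,-0.5],0.4],[8.54,[0,0,0],0],[8.54,[0,0,0],0]]'
python3 -c "
from h import *
go(.40,-.211,.30,4.18); go(.5708,-.211,.25,4.18)"
```

```text
time: 1.5
ee_pos: [0.1654, 0.5244, 0.2988]
tcp_rot: [0.0, 0.732, -0.681, 0.0]
ft_force: [-0.3, 0.1, -0.2]
grip_width: 1.003
grasp_force: 0.0
tcp [0.1654 0.5244 0.2988] tool-y yaw -175.85 shift cm [ 75.04 -18.07  -0.08] tilt [-3.e-04 -7.e-04 -1.e+00]
turn units -0.0 q6 -1.48
tcp [0.1654 0.5244 0.2988] tool-y yaw -175.85 shift cm [ 76.28 -35.1    4.92] tilt [-3.e-04 -7.e-04 -1.e+00]
turn units -0.0 q6 -1.48
```

```bash
python3 -m creep '[[8.54,[2,-0.5,0],0],[8.54,[4,-1,0],0],[8.54,[4,-1,0],0],[8.54,[4,-1,0],0],[8.54,[4,-1,0],0],[8.54,[4,-1,0],0],[8.54,[4,-1,0],0],[8.54,[4,-1,0],0],[8.54,[4,-1,0],0],[8.54,[4,-1,0],0],[8.54,[4,-1,0],0],[8.54,[4,-1,0],0],[8.54,[4,-1,0],0],[8.54,[4,-1,0],0],[8.54,[4,-1,0],0],[8.54,[4,-1,0],0],[8.54,[4,-1,0],0],[8.54,[4,-1,0],0],[8.54,[4,-1,0],0],[8.54,[2,-0.5,0],0]]'
python3 -c "
from h import *
go(.5709,-.2111,.16,4.18)"
```

```text
time: 3.5
ee_pos: [0.4092, -0.2226, 0.2981]
tcp_rot: [0.001, 0.731, -0.682, -0.001]
ft_force: [-0.2, 0.3, -0.2]
grip_width: 0.994
grasp_force: 0.0
tcp [ 0.4092 -0.2226  0.2981] tool-y yaw -175.99 shift cm [-1.000e-02 -1.624e+01  1.377e+01] tilt [-2.1e-03  2.0e-04 -1.0e+00]
turn units -0.03 q6 0.23
```

```bash
python3 -m creep '[[8.54,[0,-2.2,-0.1],0],[8.54,[0,-2.5,0.5],0],[8.54,[0,-3,1],0],[8.54,[0,-3,2],0],[8.54,[0,-3,3],0],[8.54,[0,-2.5,3],0],[8.54,[0,0,2.2],0],[8.54,[0,0,0],0],[8.54,[0,0,0],0]]'
python3 - <<'E'
from h import *
go(.5709,-.2111,.083,4.18)
for n in("scene","top"):
    im=optics.capture(n)[:,:,::-1]
    c=im[130:230,200:330] if n=="scene" else im[110:210,200:330]
    globals()[n]=cv2.resize(c,None,fx=5,fy=5,interpolation=cv2.INTER_CUBIC)
cv2.imwrite("pics/a1.png",cv2.resize(np.vstack([scene,top]),(390,600)))
E
```

```text
time: 4.4
ee_pos: [0.5705, -0.2088, 0.1837]
tcp_rot: [0.0, 0.732, -0.681, -0.0]
ft_force: [0.0, 1.3, 1.4]
grip_width: 0.999
grasp_force: 0.0
tcp [ 0.5705 -0.2088  0.1837] tool-y yaw -175.88 shift cm [ 0.22 -0.03 10.07] tilt [-6.e-04 -6.e-04 -1.e+00]
turn units -0.01 q6 0.17
```

View pics/a1.png

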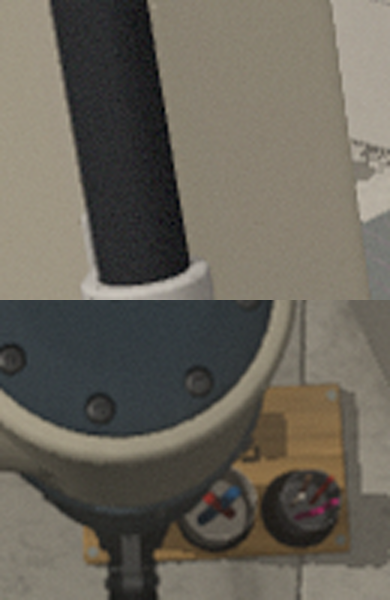

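The arm blocks both views while it is over the bottle. The other two objects still stand in place. I'll go down on force readings instead.

```bash
python3 -m creep '[[8.54,[0.2,0,1],0],[8.54,[0,0,2],0],[8.54,[0,0,2],0],[8.54,[0,0,2],0],[8.54,[0,0,1.5],0],[8.54,[0,0,1],0],[8.54,[0,0,0.3],0],[8.54,[0,0,0],0]]'
```

```text
time: 5.3
ee_pos: [0.5709, -0.2107, 0.0855]
tcp_rot: [-0.0, 0.732, -0.681, 0.0]
ft_force: [0.9, -0.9, 1.3]
grip_width: 0.997
grasp_force: 0.0
```

```bash
python3 -m creep '[[2,[0,0,0],0],[2,[0,0,0],0],[2,[0,0,0],0],[2,[0,0,0],0],[2,[0,0,0],0],[2,[0,0,0],0],[2,[0,0,0],0],[2,[0,0,0],0],[2,[0,0,0],0],[2,[0,0,0],0]]'
```

```text
time: 6.3
ee_pos: [0.5714, -0.2108, 0.0862]
tcp_rot: [-0.0, 0.732, -0.681, 0.001]
ft_force: [-1.3, 0.7, 6.0]
grip_width: 0.392
grasp_force: 59.8
```

```bash
python3 -m creep '[[2,[0,0,-0.5],0],[2,[0,0,-1],0],[2,[0,0,-1],0],[2,[0,0,-1],0],[2,[0,0,-1],0],[2,[0,0,0],0],[2,[0,0,0],0]]'
python3 -c "
from h import *
go(.4415,-.3235,.14,5.4)"
```

```text
time: 7.0
ee_pos: [0.5709, -0.2104, 0.1304]
tcp_rot: [-0.0, 0.732, -0.682, 0.0]
ft_force: [0.0, -0.4, -1.3]
grip_width: 0.397
grasp_force: 59.8
tcp [ 0.5709 -0.2104  0.1304] tool-y yaw -175.92 shift cm [10.36 13.71 -0.96] tilt [ 5.e-04  3.e-04 -1.e+00]
turn units -0.22 q6 0.17
```

```bash
python3 -m creep '[[2,[0,1,-0.3],0],[2,[0,2,0],-0.2],[2,[0,2,0],0],[2,[0,2,0],0],[2,[0,2,0],0],[2,[1,2,0],0],[2,[2,1.7,0],0],[2,[2,1,0],0],[2,[2,0,0],0],[2,[2,0,0],0],[2,[1.4,0,0],0],[2,[0,0,0],0],[2,[0,0,0],0]]'
python3 -c "
from h import *
go(.4415,-.3235,.078,5.4)"
```

```text
time: 8.3
ee_pos: [0.4435, -0.3258, 0.1329]
tcp_rot: [-0.0, 0.739, -0.674, -0.001]
ft_force: [-0.8, 0.1, -0.7]
grip_width: 0.401
grasp_force: 59.9
tcp [ 0.4435 -0.3258  0.1329] tool-y yaw -174.76 shift cm [-0.24  0.17  5.49] tilt [-8.e-04  7.e-04 -1.e+00]
turn units -0.03 q6 0.44
```

```bash
python3 -m creep '[[2,[-0.2,0.2,1],0],[2,[0,0,1.5],0],[2,[0,0,1.3],0],[2,[0,0,0.8],0],[2,[0,0,0.5],0],[2,[0,0,0.2],0],[2,[0,0,0],0],[2,[0,0,0],0]]'
```

```text
time: 9.1
ee_pos: [0.4421, -0.3244, 0.0808]
tcp_rot: [-0.0, 0.739, -0.674, 0.001]
ft_force: [-0.0, 0.3, -1.5]
grip_width: 0.399
grasp_force: 59.9
```

```bash
python3 -m creep '[[2,[0,0,0.1],0],[2,[0,0,0.1],0],[2,[0,0,0.1],0],[2,[0,0,0],0]]'
```

```text
time: 9.5
ee_pos: [0.4418, -0.3244, 0.0774]
tcp_rot: [0.0, 0.739, -0.674, 0.0]
ft_force: [-0.2, 0.1, -1.0]
grip_width: 0.399
grasp_force: 59.9
```

```bash
python3 -m creep '[[2,[0,0,0.05],0],[2,[0,0,0.05],0],[2,[0,0,0],0]]'
```

```text
time: 9.8
ee_pos: [0.4419, -0.3247, 0.0772]
tcp_rot: [0.0, 0.739, -0.674, 0.001]
ft_force: [-1.8, 0.6, 4.8]
grip_width: 0.394
grasp_force: 60.7
```

Contact at TCP 0.0772, 9 mm below the pick height as expected. I'll release, rise and look.

```bash
python3 -m creep '[[3.8,[0,0,0],0],[4.5,[0,0,0],0],[6,[0,0,0],0],[8.54,[0,0,0],0],[8.54,[0,0,0],0],[8.54,[0,0,0],0],[8.54,[0,0,-0.5],0],[8.54,[0,0,-2],0],[8.54,[0,0,-3],0],[8.54,[0,0,-3],0],[8.54,[0,0,-3],0],[8.54,[0,0,0],0]]'
python3 - <<'E'
from h import *
go(.5754,-.2729,.185,4.18)
im=optics.capture("scene")[:,:,::-1]
cv2.imwrite("pics/a2.png",im)
im=optics.capture("top")[:,:,::-1]
cv2.imwrite("pics/a2t.png",im)
E
```

```text
time: 11.0
ee_pos: [0.4438, -0.3258, 0.1966]
tcp_rot: [-0.001, 0.739, -0.674, 0.005]
ft_force: [-0.4, -0.9, 0.0]
grip_width: 1.0
grasp_force: 0.0
tcp [ 0.4438 -0.3258  0.1966] tool-y yaw -174.69 shift cm [ -4.05 -13.58   1.24] tilt [ 0.008 -0.005 -1.   ]
turn units 0.19 q6 0.44
```

View pics/a2.png

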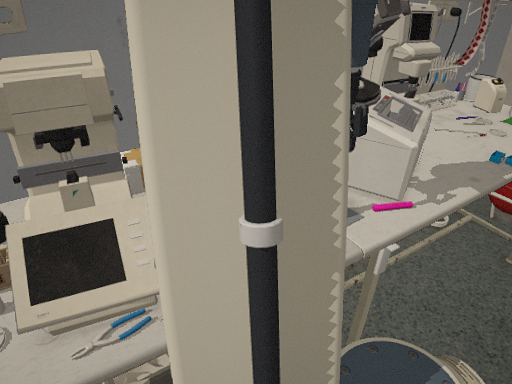

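The arm fills the scene view, so I can't see the bottle. I'll move over the cup and check from the top camera.

```bash
python3 -m creep '[[8.54,[-0.5,-1.6,0],0.2],[8.54,[-1,-3,0],0],[8.54,[-1,-3,0],0],[8.54,[-1,-3,0],0],[8.54,[-0.5,-2,0],0],[8.54,[-0.1,-1,1],0],[8.54,[0,0,0],0],[8.54,[0,0,0],0]]'
python3 - <<'E'
from h import *
go(.5754,-.2729,.066,4.18)
im=optics.capture("top")[:,:,::-1]
cv2.imwrite("pics/a3.png",cv2.resize(im[120:280,165:365],None,fx=3,fy=3))
E
```

```text
time: 11.9
ee_pos: [0.5732, -0.2736, 0.1801]
tcp_rot: [0.001, 0.732, -0.682, -0.001]
ft_force: [-0.4, -0.2, -0.2]
grip_width: 1.001
grasp_force: 0.0
tcp [ 0.5732 -0.2736  0.1801] tool-y yaw -175.94 shift cm [-0.04 -0.25 11.41] tilt [-2.6e-03  6.0e-04 -1.0e+00]
turn units -0.02 q6 0.27
```

View pics/a3.png

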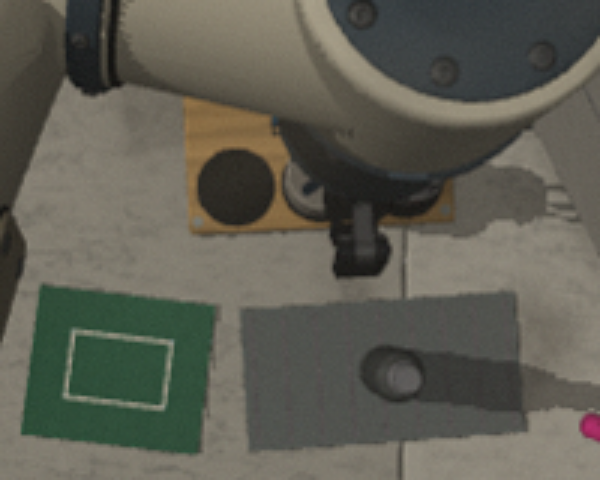

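The bottle stands upright near the mat's centre, crop (392,375), and its empty coaster is visible at crop (235,187). I'll go down on the cup.

```bash
python3 -m creep '[[8.54,[0,-0.2,1],0],[8.54,[0,0,2],0],[8.54,[0,0,2],0],[8.54,[0,0,2],0],[8.54,[0,0,2],0],[8.54,[0,0,1.5],0],[8.54,[0,0,0.7],0],[8.54,[0,0,0.2],0],[8.54,[0,0,0],0]]'
```

```text
time: 12.85
ee_pos: [0.5764, -0.2735, 0.0677]
tcp_rot: [-0.0, 0.732, -0.682, 0.0]
ft_force: [0.4, -0.2, -0.1]
grip_width: 1.001
grasp_force: 0.0
```

```bash
python3 -m creep '[[3,[0,0,0],0],[3,[0,0,0],0],[3,[0,0,0],0],[3,[0,0,0],0],[3,[0,0,0],0],[3,[0,0,0],0],[3,[0,0,0],0],[3,[0,0,0],0]]'
```

```text
time: 13.65
ee_pos: [0.5768, -0.2736, 0.0685]
tcp_rot: [-0.0, 0.732, -0.681, 0.001]
ft_force: [-1.7, 0.1, 6.1]
grip_width: 0.567
grasp_force: 62.7
```

```bash
python3 -m creep '[[3,[0,0,-0.5],0],[3,[0,0,-1],0],[3,[0,0,-1],0],[3,[0,0,-1],0],[3,[0,0,-1],0],[3,[0,1,-0.3],0],[3,[0,2,0],-0.2],[3,[0,2,0],0],[3,[0,2,0],0],[3,[0,2,0],0],[3,[0,2,0],0],[3,[0,1.5,0],0],[3,[0,1,0],0],[3,[0,0,0],0],[3,[0,0,0],0]]'
python3 -c "
from h import *
go(.435,-.256,.06,5.4)"
```

```text
time: 15.15
ee_pos: [0.4421, -0.2851, 0.1155]
tcp_rot: [-0.0, 0.739, -0.674, 0.0]
ft_force: [-0.2, 0.0, -1.9]
grip_width: 0.571
grasp_force: 62.2
tcp [ 0.4421 -0.2851  0.1155] tool-y yaw -174.73 shift cm [-2.96  0.44  5.55] tilt [ 5.e-04 -1.e-04 -1.e+00]
turn units -0.02 q6 0.37
```

The cup has come to within 40 mm of the bottle, which is too close. I'll move it away to the left and look.

```bash
python3 -m creep '[[3,[-0.5,0,0],0],[3,[-1,0.2,0],0],[3,[-1,0.2,0],0],[3,[-0.4,0,0],0],[3,[0,0,0],0],[3,[0,0,0],0]]'
python3 - <<'E'
from h import *
go(.435,-.256,.06,5.4)
im=optics.capture("top")[:,:,::-1]
cv2.imwrite("pics/a4.png",cv2.resize(im[120:280,165:365],None,fx=3,fy=3))
E
```

```text
time: 15.75
ee_pos: [0.4355, -0.2564, 0.1154]
tcp_rot: [-0.0, 0.739, -0.674, 0.0]
ft_force: [0.2, 0.3, -1.0]
grip_width: 0.574
grasp_force: 62.2
tcp [ 0.4355 -0.2564  0.1154] tool-y yaw -174.69 shift cm [-0.04  0.04  5.54] tilt [ 3.e-04 -2.e-04 -1.e+00]
turn units -0.01 q6 0.31
```

View pics/a4.png

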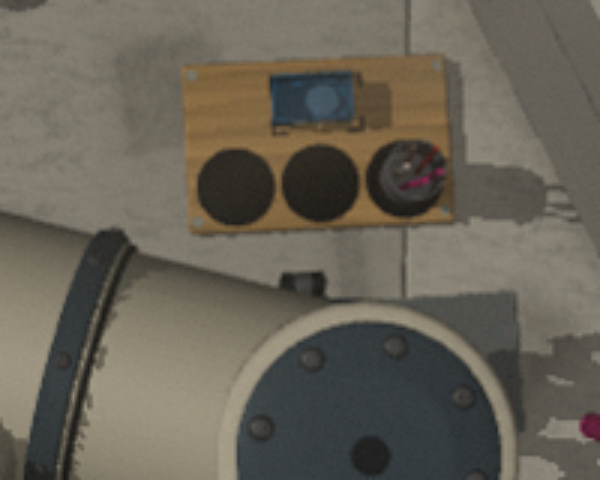

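Both empty coasters show at crop (235,187) and (320,183), and the bottle is hidden under the arm. I'll set the cup down here and check the bottle afterwards.

```bash
python3 -m creep '[[3,[0,0,1],0],[3,[0,0,1.5],0],[3,[0,0,1.5],0],[3,[0,0,0.8],0],[3,[0,0,0.5],0],[3,[0,0,0.1],0],[3,[0,0,0.1],0],[3,[0,0,0.05],0],[3,[0,0,0],0]]'
```

```text
time: 16.7
ee_pos: [0.4356, -0.2566, 0.0602]
tcp_rot: [-0.0, 0.739, -0.674, 0.0]
ft_force: [0.1, 0.3, -1.5]
grip_width: 0.571
grasp_force: 62.2
```

```bash
python3 -m creep '[[3,[0,0,0.05],0],[3,[0,0,0.05],0],[3,[0,0,0],0]]'
```

```text
time: 17.0
ee_pos: [0.4355, -0.2567, 0.0594]
tcp_rot: [-0.0, 0.739, -0.674, 0.0]
ft_force: [-1.8, 0.6, 4.6]
grip_width: 0.572
grasp_force: 62.8
```

```bash
python3 -m creep '[[5.2,[0,0,0],0],[6,[0,0,0],0],[8.54,[0,0,0],0],[8.54,[0,0,0],0],[8.54,[0,0,0],0],[8.54,[0,0,-0.5],0],[8.54,[0,0,-2],0],[8.54,[0,0,-3],0],[8.54,[0,0,-3],0],[8.54,[0,0,-3],0],[8.54,[0,0,-1.5],0],[8.54,[0,0,0],0]]'
python3 - <<'E'
from h import *
go(.5799,-.3347,.185,4.18)
E
```

```text
time: 18.2
ee_pos: [0.4366, -0.2571, 0.1918]
tcp_rot: [-0.001, 0.739, -0.674, 0.003]
ft_force: [0.4, 0.4, -0.4]
grip_width: 0.999
grasp_force: 0.0
tcp [ 0.4366 -0.2571  0.1918] tool-y yaw -174.71 shift cm [  9.04 -13.55   0.77] tilt [ 0.0054 -0.0021 -1.    ]
turn units 0.19 q6 0.31
```

```bash
python3 -m creep '[[8.54,[0.5,-1.5,0],0.2],[8.54,[1.5,-3,0],0],[8.54,[2,-3,0],0],[8.54,[2,-3,0],0],[8.54,[2,-2,0],0],[8.54,[1,-1,0],0],[8.54,[0,0,0],0],[8.54,[0,0,0],0]]'
python3 - <<'E'
from h import *
go(.5799,-.3347,.056,4.18)
im=optics.capture("top")[:,:,::-1]
cv2.imwrite("pics/a5.png",cv2.resize(im[120:280,165:365],None,fx=3,fy=3))
E
```

```text
time: 19.0
ee_pos: [0.5759, -0.3361, 0.1875]
tcp_rot: [0.0, 0.732, -0.682, -0.001]
ft_force: [-0.7, 0.8, -0.4]
grip_width: 1.002
grasp_force: 0.0
tcp [ 0.5759 -0.3361  0.1875] tool-y yaw -175.94 shift cm [-0.09 -0.43 13.15] tilt [-0.0019  0.001  -1.    ]
turn units -0.02 q6 0.37
```

View pics/a5.png

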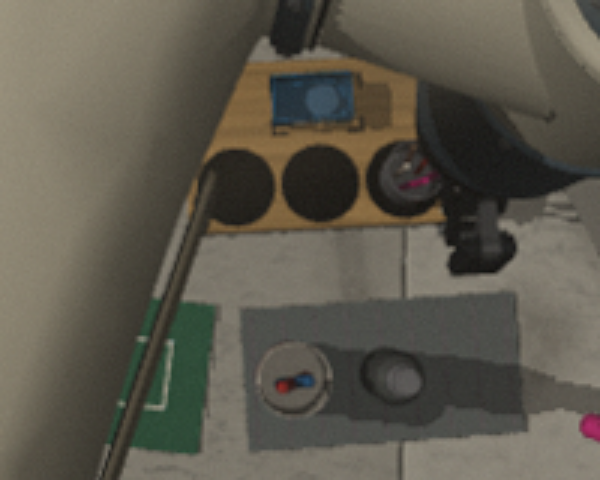

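The cup and bottle both stand upright on the mat, at crop (294,380) and (392,375). I'll go down on the beaker.

```bash
python3 -m creep '[[8.54,[0,-0.35,1],0],[8.54,[0,0,2],0],[8.54,[0,0,2],0],[8.54,[0,0,2],0],[8.54,[0,0,2],0],[8.54,[0,0,2],0],[8.54,[0,0,1.2],0],[8.54,[0,0,0.6],0],[8.54,[0,0,0.2],0],[8.54,[0,0,0],0]]'
```

```text
time: 20.05
ee_pos: [0.5802, -0.3362, 0.0594]
tcp_rot: [-0.0, 0.732, -0.681, 0.0]
ft_force: [0.2, 0.4, 1.1]
grip_width: 0.998
grasp_force: 0.0
```

```bash
python3 -m creep '[[2.5,[0,0,0],0],[2.5,[0,0,0],0],[2.5,[0,0,0],0],[2.5,[0,0,0],0],[2.5,[0,0,0],0],[2.5,[0,0,0],0],[2.5,[0,0,0],0],[2.5,[0,0,0],0],[2.5,[0,0,0],0]]'
```

```text
time: 20.95
ee_pos: [0.5805, -0.3364, 0.0597]
tcp_rot: [-0.0, 0.732, -0.681, 0.001]
ft_force: [0.7, 0.9, 5.0]
grip_width: 0.46
grasp_force: 60.9
```

```bash
python3 -m creep '[[2.5,[0,0,-0.5],0],[2.5,[0,0,-1],0],[2.5,[0,0,-1],0],[2.5,[0,0,-1],0],[2.5,[0,0,-1],0],[2.5,[0.6,1,-0.3],0],[2.5,[0.8,2,0],-0.2],[2.5,[0.8,2,0],0],[2.5,[0.8,2,0],0],[2.5,[0.6,2,0],0],[2.5,[0.5,2,0],0],[2.5,[0.3,1.5,0],0],[2.5,[0,0.9,0],0],[2.5,[0,0,0],0],[2.5,[0,0,0],0]]'
python3 -c "
from h import *
go(.448,-.391,.0507,5.4)"
```

```text
time: 22.45
ee_pos: [0.4505, -0.3916, 0.1069]
tcp_rot: [-0.0, 0.739, -0.674, 0.0]
ft_force: [-0.5, -0.0, -1.1]
grip_width: 0.462
grasp_force: 60.5
tcp [ 0.4505 -0.3916  0.1069] tool-y yaw -174.71 shift cm [-0.08  0.25  5.62] tilt [ 4.e-04 -1.e-04 -1.e+00]
turn units -0.02 q6 0.55
```

```bash
python3 -m creep '[[2.5,[0,0.2,1],0],[2.5,[0,0,1.5],0],[2.5,[0,0,1.5],0],[2.5,[0,0,0.8],0],[2.5,[0,0,0.5],0],[2.5,[0,0,0.1],0],[2.5,[0,0,0.1],0],[2.5,[0,0,0.1],0],[2.5,[0,0,0.05],0],[2.5,[0,0,0],0]]'
```

```text
time: 23.45
ee_pos: [0.4484, -0.392, 0.0507]
tcp_rot: [-0.0, 0.739, -0.674, 0.0]
ft_force: [-0.0, -0.3, -0.1]
grip_width: 0.461
grasp_force: 60.6
```

```bash
python3 -m creep '[[2.5,[0,0,0.05],0],[4.2,[0,0,0],0],[5,[0,0,0],0],[8.54,[0,0,0],0],[8.54,[0,0,0],0],[8.54,[0,0,0],0],[8.54,[0,0,-0.5],0],[8.54,[0,0,-2],0],[8.54,[0,0,-3],0],[8.54,[0,0,-3],0],[8.54,[0,0,-3],0],[8.54,[0,0,-2.5],0],[8.54,[0,0,0],0]]'
python3 - <<'E'
from h import *
im=optics.capture("top")[:,:,::-1].copy(); cv2.imwrite("pics/a6t.png",im); hsv=cv2.cvtColor(im,cv2.COLOR_BGR2HSV)
t=cv2.inRange(hsv,(90,60,20),(120,255,255)); t[:138]=0;t[170:]=0;t[:,:245]=0;t[:,295:]=0
t=cv2.morphologyEx(t,cv2.MORPH_CLOSE,np.ones((9,9))); r,c=rect("top",t,.036); print("tray",r,cv2.boundingRect(c))
go(.6342,-.2686,.19,4.18)
cv2.imwrite("pics/a6.png",np.hstack([cv2.resize(im[135:205,215:325],None,fx=5,fy=5,interpolation=cv2.INTER_CUBIC)]))
E
```

```text
time: 24.75
ee_pos: [0.4498, -0.3933, 0.1948]
tcp_rot: [-0.0, 0.739, -0.674, 0.004]
ft_force: [-0.7, -0.5, 0.0]
grip_width: 0.993
grasp_force: 0.0Traceback (most recent call last):
  File "<stdin>", line 4, in <module>
  File "h.py", line 17, in rect
    c=max(cs,key=cv2.contourArea); p=plane(n,c[:,0],z)[:,:2]
ValueError: max() iterable argument is empty
```

```bash
python3 - <<'E'
from h import *
im=cv2.imread("pics/a4.png"); hsv=cv2.cvtColor(im,cv2.COLOR_BGR2HSV)
def topx(c): return (np.asarray(c,float)+.5)/3-.5+[165,120]
t=cv2.inRange(hsv,(92,60,20),(125,255,255)); t[:60]=0;t[150:]=0;t[:,:250]=0;t[:,400:]=0
t=cv2.morphologyEx(t,cv2.MORPH_CLOSE,np.ones((25,25)))
c=max(cv2.findContours(t,cv2.RETR_EXTERNAL,cv2.CHAIN_APPROX_NONE)[0],key=cv2.contourArea)
print(cv2.boundingRect(c)); print("tray",cv2.minAreaRect((plane("top",topx(c[:,0]),.036)[:,:2]*1000).astype(np.float32)))
v=im.max(2); d=(v<62).astype(np.uint8); d[:145]=0; d[225:]=0; d[:,:190]=0; d[:,362:]=0
d=cv2.morphologyEx(d,cv2.MORPH_OPEN,np.ones((9,9)))
for c in cv2.findContours(d,cv2.RETR_EXTERNAL,cv2.CHAIN_APPROX_NONE)[0]:
    if cv2.contourArea(c)<1500: continue
    p=(plane("top",topx(c[:,0]),.013)[:,:2]*1000).astype(np.float32); print("coaster",cv2.fitEllipse(p))
go(.6342,-.2686,.19,4.18)
cv2.imwrite("pics/a6.png",cv2.resize(im[50:150,240:420],None,fx=4,fy=4,interpolation=cv2.INTER_CUBIC))
E
```

```text
(271, 73, 82, 51)
tray ((635.2728271484375, -264.2176513671875), (33.696720123291016, 56.89284133911133), 6.222879886627197)
coaster ((571.0661010742188, -211.54420471191406), (54.13649368286133, 54.52106857299805), 137.15760803222656)
coaster ((575.5789184570312, -273.2774963378906), (54.4247932434082, 54.95981979370117), 26.761451721191406)
tcp [ 0.449  -0.3924  0.1922] tool-y yaw -174.72 shift cm [-10.63 -19.58   0.27] tilt [ 0.004  -0.0024 -1.    ]
turn units 0.18 q6 0.55
```

View pics/a6.png

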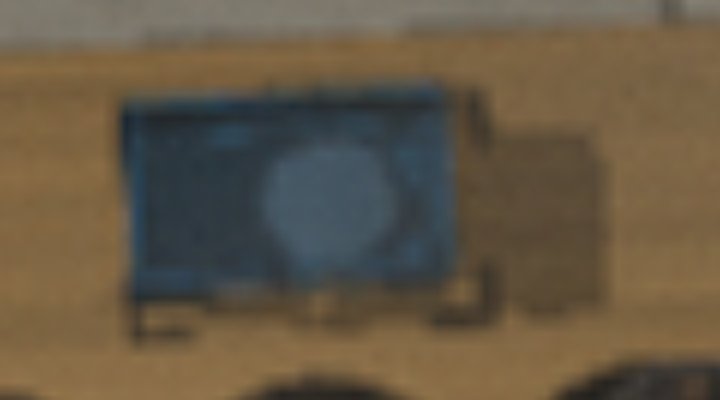

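The tray rim shows clearly, from (122,95) to (455,285) in the crop. It lies about 4 mm left of the berth's centre, at (0.6353,-0.2642). The two empty coasters match the board model to within 1 mm.

```bash
python3 -m creep '[[8.54,[-0.5,-1.5,0],0],[8.54,[-1.5,-3,0],0],[8.54,[-2,-3,0],0],[8.54,[-2,-3,0],0],[8.54,[-2,-3,0],0],[7,[-2,-3,0],0],[7,[-1,-2,0],0],[7,[0,-1.2,0],0],[7,[0,0,0],0],[7,[0,0,0],0]]'
python3 -c "
from h import *
go(.6353,-.2642,.1,5.3)"
```

```text
time: 25.8
ee_pos: [0.634, -0.2637, 0.1884]
tcp_rot: [0.001, 0.739, -0.674, -0.001]
ft_force: [0.2, -1.0, -0.4]
grip_width: 0.817
grasp_force: 0.0
tcp [ 0.634  -0.2637  0.1884] tool-y yaw -174.7 shift cm [ 0.07 -0.14  8.84] tilt [-2.3e-03  6.0e-04 -1.0e+00]
turn units -0.0 q6 0.26
```

```bash
python3 -m creep '[[7,[0,-0.1,1],0],[7,[0,0,2],0],[7,[0,0,3],0],[7,[0,0,3],0],[7,[0,0,3],0],[7,[0,0,2],0],[7,[0,0,1.2],0],[7,[0,0,0.6],0],[7,[0,0,0.2],0],[7,[0,0,0],0],[7,[0,0,0],0]]'
python3 -c "
from h import *
go(.6353,-.2642,.024,5.3)"
```

```text
time: 26.9
ee_pos: [0.6359, -0.2643, 0.0311]
tcp_rot: [-0.0, 0.739, -0.674, 0.001]
ft_force: [-0.7, -0.3, 0.1]
grip_width: 0.823
grasp_force: 0.0
tcp [ 0.6359 -0.2643  0.0311] tool-y yaw -174.71 shift cm [-0.02  0.06  0.71] tilt [ 2.1e-03 -6.0e-04 -1.0e+00]
turn units -0.0 q6 0.26
```

```bash
python3 -m creep '[[7,[0,0,0.4],0],[7,[0,0,0.2],0],[6,[0,0,0],0],[5,[0,0,0],0],[4,[0,0,0],0],[3,[0,0,0],0],[3,[0,0,0],0],[2,[0,0,0],0],[2,[0,0,0],0],[2,[0,0,0],0],[2,[0,0,0],0],[2,[0,0,0],0]]'
```

```text
time: 28.1
ee_pos: [0.6355, -0.2642, 0.0242]
tcp_rot: [-0.0, 0.739, -0.674, 0.0]
ft_force: [0.1, 1.3, 3.8]
grip_width: 0.385
grasp_force: 62.3
```

```bash
python3 -m creep '[[2,[0,0,-0.5],0],[2,[0,0,-1],0],[2,[0,0,-2],0],[2,[0,0,-2],0],[2,[0,0,-1.5],0],[2,[-0.5,1,0],0],[2,[-1.5,2,0],0.9],[2,[-1.5,2,0],0.9],[2,[-2,2,0],0],[2,[-2,2,0],0],[2,[-2,2,0],0],[2,[-1.5,2,0],0],[2,[-1,2,0],0],[2,[0,0,0],0],[2,[0,0,0],0]]'
python3 -c "
from h import *
go(.4365,-.1294,.03,-5.35)"
```

```text
time: 29.6
ee_pos: [0.4924, -0.1377, 0.0946]
tcp_rot: [0.0, -0.672, 0.74, -0.0]
ft_force: [0.9, -0.2, 0.4]
grip_width: 0.387
grasp_force: 61.9
tcp [ 0.4924 -0.1377  0.0946] tool-y yaw 174.52 shift cm [-0.29  5.65  6.45] tilt [ 1.1e-03 -3.0e-04 -1.0e+00]
turn units -0.02 q6 -0.13
```

```bash
python3 -m creep '[[2,[-0.3,1.5,0],0],[2,[0,2,0.5],0],[2,[0,1.5,1],0],[2,[0,0.6,1.5],0],[2,[0,0,1.5],0],[2,[0,0,1],0],[2,[0,0,0],0],[2,[0,0,0],0]]'
python3 -c "
from h import *
go(.4365,-.1294,.0155,-5.35)"
```

```text
time: 30.4
ee_pos: [0.4374, -0.1296, 0.039]
tcp_rot: [-0.0, -0.672, 0.74, -0.0]
ft_force: [-0.0, -0.6, -0.6]
grip_width: 0.389
grasp_force: 61.9
tcp [ 0.4374 -0.1296  0.039 ] tool-y yaw 174.47 shift cm [-0.01  0.09  2.35] tilt [ 2.e-04 -4.e-04 -1.e+00]
turn units -0.03 q6 -0.15
```

```bash
python3 -m creep '[[2,[0,0.1,0.8],0],[2,[0,0,0.8],0],[2,[0,0,0.4],0],[2,[0,0,0.2],0],[2,[0,0,0.1],0],[2,[0,0,0.05],0],[2,[0,0,0],0]]'
```

```text
time: 31.1
ee_pos: [0.4359, -0.1292, 0.0154]
tcp_rot: [0.0, -0.672, 0.74, -0.0]
ft_force: [-0.5, 0.1, -0.5]
grip_width: 0.377
grasp_force: 61.9
```

```bash
python3 -m creep '[[2,[0,0,0.05],0],[2,[0,0,0],0],[3.6,[0,0,0],0],[4.2,[0,0,0],0],[6,[0,0,0],0],[6,[0,0,0],0],[6,[0,0,-0.5],0],[6,[0,0,-2],0],[8.54,[0,0,-3],0],[8.54,[0,0,-4],0],[8.54,[0,0,-4],0],[8.54,[0,0,-4],0],[8.54,[0,0,0],0]]'
python3 -c "
from h import *
go(.448,-.391,.19,5.4)"
```

```text
time: 32.4
ee_pos: [0.4389, -0.1299, 0.196]
tcp_rot: [0.004, -0.672, 0.74, -0.005]
ft_force: [0.1, -0.1, -0.1]
grip_width: 0.998
grasp_force: 0.0
tcp [ 0.4389 -0.1299  0.196 ] tool-y yaw 174.52 shift cm [25.91 -3.39  0.66] tilt [ 0.0117 -0.0017 -0.9999]
turn units -1.81 q6 -0.15
```

```bash
python3 -m creep '[[8.54,[1.5,0,0],0],[8.54,[3,0,0],0],[8.54,[4,-0.5,0],0],[8.54,[4,-0.5,0],0],[8.54,[4,-0.5,0],0],[8.54,[4,-1,0],0],[8.54,[3.5,-0.5,0],0],[8.54,[1.5,-0.4,0],0],[8.54,[0,0,0],-0.9],[8.54,[0,0,0],-0.9],[8.54,[0,0,0],0],[8.54,[0,0,0],0]]'
python3 - <<'E'
from h import *
go(.4484,-.392,.052,5.4)
im=optics.capture("top")[:,:,::-1].copy(); cv2.imwrite("pics/a7t.png",im); hsv=cv2.cvtColor(im,cv2.COLOR_BGR2HSV)
roi=np.zeros(im.shape[:2],np.uint8); roi[222:266,178:232]=255
w=((im[:,:,2]>95)&(roi>0)); print("outline",rect("top",w,.003)[0],w.sum())
t=cv2.inRange(hsv,(95,60,20),(125,255,255))&roi
t=cv2.morphologyEx(t,cv2.MORPH_CLOSE,np.ones((9,9))); r,c=rect("top",t,.027); print("tray",r,cv2.boundingRect(c))
cv2.imwrite("pics/a7.png",cv2.resize(im[200:285,160:345],None,fx=4,fy=4,interpolation=cv2.INTER_CUBIC))
E
```

```text
time: 33.6
ee_pos: [0.4449, -0.3861, 0.1896]
tcp_rot: [0.0, 0.738, -0.675, -0.0]
ft_force: [0.2, -0.9, -0.1]
grip_width: 1.0
grasp_force: 0.0
tcp [ 0.4449 -0.3861  0.1896] tool-y yaw -174.86 shift cm [ 0.62 -0.3  13.76] tilt [-3.e-04  3.e-04 -1.e+00]
turn units -0.04 q6 0.54
outline ((435.14080810546875, -138.48092651367188), (93.65270233154297, 100.16382598876953), 1.4346741437911987) 1724
tray ((440.8905334472656, -104.69940185546875), (9.110393524169922, 34.113853454589844), 70.05537414550781) (190, 234, 7, 16)
```

View pics/a7.png

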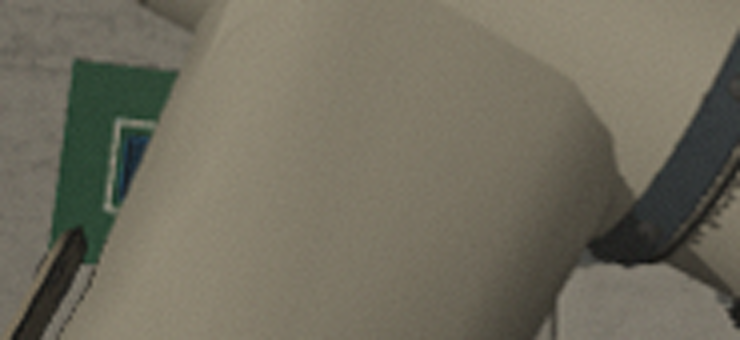

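The arm hides most of the pad from here. I'll go over the middle coaster, where the pad was in view before.

```bash
python3 -m creep '[[8.54,[-1,-1.5,0],0],[8.54,[-2,-3,0],0],[8.54,[-2,-3,0],0],[8.54,[-2,-3,0],0],[8.54,[-2,-2.5,0],0],[8.54,[-1.5,-1,0],0],[8.54,[0,0,0],0],[8.54,[0,0,0],0]]'
python3 - <<'E'
from h import *
go(.4484,-.392,.19,5.4)
im=optics.capture("top")[:,:,::-1].copy(); cv2.imwrite("pics/a8t.png",im); hsv=cv2.cvtColor(im,cv2.COLOR_BGR2HSV)
roi=np.zeros(im.shape[:2],np.uint8); roi[222:266,178:232]=255
w=((im[:,:,2]>95)&(roi>0)); print("outline",rect("top",w,.003)[0],w.sum())
t=cv2.inRange(hsv,(95,60,20),(125,255,255))&roi
t=cv2.morphologyEx(t,cv2.MORPH_CLOSE,np.ones((9,9))); r,c=rect("top",t,.027); print("tray",r,cv2.boundingRect(c))
cv2.imwrite("pics/a8.png",cv2.resize(im[200:285,160:345],None,fx=4,fy=4,interpolation=cv2.INTER_CUBIC))
E
```

```text
time: 34.45
ee_pos: [0.5747, -0.2684, 0.1899]
tcp_rot: [0.0, 0.739, -0.674, -0.0]
ft_force: [-0.0, -0.3, 0.6]
grip_width: 1.001
grasp_force: 0.0
tcp [ 0.5747 -0.2684  0.1899] tool-y yaw -174.7 shift cm [ 1.114e+01  1.372e+01 -1.000e-02] tilt [-2.e-04 -2.e-04 -1.e+00]
turn units -0.02 q6 0.28
outline ((436.4029235839844, -129.36708068847656), (75.2496566772461, 52.2543830871582), 84.90388488769531) 175
tray ((437.4642333984375, -131.1193084716797), (57.7729606628418, 33.32982635498047), 84.31880950927734) (190, 234, 28, 19)
```

View pics/a8.png

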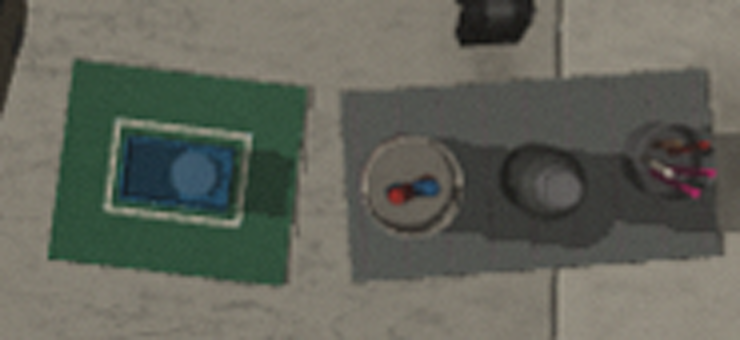

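The tray is inside the outline and square to it within 0.6°. The mask puts it 1–2 mm off centre. I'll check that against pixel profiles from the same picture before moving on.

```bash
python3 - <<'E'
from h import *
im=cv2.imread("pics/a8t.png").astype(int)
a=np.radians(-5.2)
ux=np.array([np.cos(a),np.sin(a)]);uy=np.array([-np.sin(a),np.cos(a)])
o=np.array([.4364,-.1294])
for nm,u in(("y",uy),("x",ux)):
    v=np.array([ux,uy][nm=="x"])
    for z in(.003,.027):
        print(nm,z)
        s=np.arange(-46,47,2)/1000.
        acc=np.zeros((len(s),3))
        for off in (-.010,-.005,0,.005,.010):
            P=np.c_[o+np.outer(s,u)+v*off,np.full(len(s),z)]
            q=proj("top",P).astype(np.float32)
            acc+=cv2.remap(im.astype(np.float32),q[:,0].reshape(1,-1),q[:,1].reshape(1,-1),cv2.INTER_LINEAR)[0]/5
        print(" ".join(f"{int(k*1000)}:{int(b)}/{int(g)}/{int(r)}" for k,(b,g,r) in zip(s,acc) if abs(k)>.012))
E
```

```text
y 0.003
-46:44/56/38 -44:43/56/38 -42:43/56/37 -40:43/57/38 -38:59/72/60 -36:80/93/90 -34:64/76/67 -32:45/59/40 -30:46/51/34 -28:77/62/34 -26:91/70/35 -24:83/64/34 -22:74/58/32 -20:82/66/40 -18:92/75/48 -16:99/81/52 -14:102/83/55 14:63/50/29 16:63/51/30 18:62/50/30 20:62/50/29 22:61/50/28 24:62/49/30 26:53/44/27 28:49/40/25 30:75/66/35 32:67/78/43 34:86/105/84 36:117/136/131 38:87/106/90 40:60/80/51 42:56/76/44 44:57/78/46 46:58/78/47
y 0.027
-46:43/56/37 -44:43/56/37 -42:43/56/37 -40:48/61/44 -38:78/90/85 -36:72/84/77 -34:50/64/47 -32:44/52/34 -30:69/59/34 -28:92/71/36 -26:87/67/35 -24:77/60/33 -22:80/64/37 -20:91/74/46 -18:100/81/52 -16:103/83/54 -14:105/85/56 14:63/50/30 16:62/49/28 18:62/50/29 20:62/50/30 22:60/48/29 24:47/38/24 26:64/52/29 28:70/73/39 30:70/87/57 32:110/129/122 34:103/122/112 36:68/88/63 38:56/76/44 40:57/78/47 42:57/78/47 44:57/78/47 46:58/78/47
x 0.003
-46:59/79/48 -44:58/78/48 -42:60/80/49 -40:60/80/49 -38:60/80/49 -36:59/80/49 -34:59/79/48 -32:59/80/49 -30:58/79/47 -28:58/79/48 -26:87/106/89 -24:114/132/126 -22:89/108/91 -20:65/80/48 -18:74/73/42 -16:73/58/32 -14:67/53/30 14:77/61/34 16:72/62/34 18:59/68/40 20:59/80/50 22:93/112/96 24:118/135/130 26:93/112/96 28:60/81/50 30:60/80/50 32:60/81/51 34:61/82/51 36:61/82/50 38:60/81/50 40:59/80/50 42:60/81/50 44:61/81/51 46:61/81/51
x 0.027
-46:59/79/48 -44:59/79/49 -42:59/79/49 -40:59/79/49 -38:59/79/48 -36:60/80/49 -34:59/80/49 -32:59/79/48 -30:59/79/48 -28:58/78/47 -26:59/79/48 -24:88/107/90 -22:115/133/126 -20:86/106/88 -18:63/78/47 -16:72/69/41 -14:67/54/30 14:73/58/33 16:75/60/33 18:69/67/38 20:57/75/45 22:78/98/75 24:112/130/122 26:104/123/112 28:65/86/57 30:59/80/48 32:60/81/50 34:61/81/51 36:62/82/51 38:60/81/51 40:59/80/51 42:60/80/50 44:61/81/51 46:61/81/51
```

At rim height the tray is only 1.7 mm (y) and 0.8 mm (x) off the outline's centre, which is fine. Now the beaker goes back.

```bash
python3 -m creep '[[8.54,[1,1.5,0],0],[8.54,[2,3,0],0],[8.54,[2,3,0],0],[8.54,[2,3,0],0],[8.54,[2,2,0],0],[8.54,[1.5,1,0],0],[8.54,[0.6,0.2,0],0],[8.54,[0,0,0],0],[8.54,[0,0,0],0]]'
python3 -c "
from h import *
go(.4484,-.392,.0507,5.4)"
```

```text
time: 35.4
ee_pos: [0.4484, -0.3919, 0.1898]
tcp_rot: [-0.0, 0.739, -0.674, -0.0]
ft_force: [0.2, 1.3, -1.3]
grip_width: 1.004
grasp_force: 0.0
tcp [ 0.4484 -0.3919  0.1898] tool-y yaw -174.76 shift cm [ 1.000e-02 -0.000e+00  1.391e+01] tilt [ 0.e+00  2.e-04 -1.e+00]
turn units -0.03 q6 0.55
```

```bash
python3 -m creep '[[8.54,[0,0,1],0],[8.54,[0,0,2],0],[8.54,[0,0,3],0],[8.54,[0,0,3],0],[8.54,[0,0,2],0],[8.54,[0,0,1.5],0],[8.54,[0,0,1],0],[8.54,[0,0,0.4],0],[2.5,[0,0,0],0],[2.5,[0,0,0],0],[2.5,[0,0,0],0],[2.5,[0,0,0],0],[2.5,[0,0,0],0],[2.5,[0,0,0],0],[2.5,[0,0,0],0],[2.5,[0,0,0],0],[2.5,[0,0,0],0],[2.5,[0,0,0],0]]'
```

```text
time: 37.2
ee_pos: [0.4494, -0.3926, 0.0521]
tcp_rot: [-0.0, 0.739, -0.674, 0.001]
ft_force: [0.6, 1.1, 5.9]
grip_width: 0.46
grasp_force: 61.0
```

```bash
python3 -m creep '[[2.5,[0,0,-0.5],0],[2.5,[0,0,-1],0],[2.5,[0,0,-1.5],0],[2.5,[0,0,-1.5],0],[2.5,[0,0,-1],0],[2.5,[0,-1,0],0],[2.5,[-0.3,-2,0],0],[2.5,[-0.8,-2,0],0],[2.5,[-0.8,-2,0],0],[2.5,[-0.8,-2,0],0],[2.5,[-0.8,-2,0],0],[2.5,[-0.5,-1.5,0],0.2],[2.5,[-0.4,-1,0],0],[2.5,[0,0,0],0],[2.5,[0,0,0],0]]'
python3 -c "
from h import *
go(.5805,-.3364,.061,4.18)"
```

```text
time: 38.7
ee_pos: [0.579, -0.3356, 0.1054]
tcp_rot: [0.0, 0.732, -0.681, -0.0]
ft_force: [0.1, -0.3, -1.9]
grip_width: 0.464
grasp_force: 60.6
tcp [ 0.579  -0.3356  0.1054] tool-y yaw -175.87 shift cm [ 0.09 -0.15  4.44] tilt [-8.e-04  2.e-04 -1.e+00]
turn units -0.01 q6 0.36
```

```bash
python3 -m creep '[[2.5,[0.1,-0.1,1],0],[2.5,[0,0,1.5],0],[2.5,[0,0,1],0],[2.5,[0,0,0.5],0],[2.5,[0,0,0.2],0],[2.5,[0,0,0.1],0],[2.5,[0,0,0],0],[2.5,[0,0,0],0]]'
```

```text
time: 39.5
ee_pos: [0.5804, -0.337, 0.0634]
tcp_rot: [-0.0, 0.732, -0.681, 0.0]
ft_force: [-0.0, 0.7, -0.7]
grip_width: 0.455
grasp_force: 60.6
```

```bash
python3 -m creep '[[2.5,[-0.05,0,0.1],0],[2.5,[0,0,0.05],0],[2.5,[0,0,0.05],0],[2.5,[0,0,0],0]]'
```

```text
time: 39.9
ee_pos: [0.5802, -0.3364, 0.0612]
tcp_rot: [-0.0, 0.732, -0.681, 0.0]
ft_force: [-0.7, -0.5, 1.0]
grip_width: 0.461
grasp_force: 60.8
```

Contact. I'll release, rise, and go over the cup on the mat.

```bash
python3 -m creep '[[2.5,[0,0,0.03],0],[4.2,[0,0,0],0],[5,[0,0,0],0],[8.54,[0,0,0],0],[8.54,[0,0,0],0],[8.54,[0,0,0],0],[8.54,[0,0,-0.5],0],[8.54,[0,0,-2],0],[8.54,[0,0,-3],0],[8.54,[0,0,-3],0],[8.54,[0,0,-3],0],[8.54,[0,0,-1.5],0],[8.54,[0,0,0],0]]'
python3 -c "
from h import *
go(.4355,-.2567,.19,5.4)"
```

```text
time: 41.2
ee_pos: [0.5813, -0.3371, 0.1943]
tcp_rot: [-0.001, 0.732, -0.681, 0.003]
ft_force: [0.5, 0.5, 0.5]
grip_width: 0.999
grasp_force: 0.0
tcp [ 0.5813 -0.3371  0.1943] tool-y yaw -175.91 shift cm [-9.06 13.97  0.32] tilt [ 0.0058 -0.0028 -1.    ]
turn units -0.22 q6 0.36
```

```bash
python3 -m creep '[[8.54,[-0.5,1.5,0],0],[8.54,[-1.5,3,0],0],[8.54,[-2,3,0],0],[8.54,[-2,3,0],0],[8.54,[-2,2,0],0],[8.54,[-1,1.2,0],-0.2],[8.54,[0,0,0],0],[8.54,[0,0,0],0]]'
python3 -c "
from h import *
go(.4355,-.2567,.0594,5.4)"
```

```text
time: 42.0
ee_pos: [0.437, -0.2564, 0.1903]
tcp_rot: [0.0, 0.739, -0.674, -0.0]
ft_force: [0.5, 0.6, -0.0]
grip_width: 0.999
grasp_force: 0.0
tcp [ 0.437  -0.2564  0.1903] tool-y yaw -174.73 shift cm [ 0.02  0.15 13.09] tilt [-2.e-04 -0.e+00 -1.e+00]
turn units -0.02 q6 0.31
```

```bash
python3 -m creep '[[8.54,[0,0.1,1],0],[8.54,[0,0,2],0],[8.54,[0,0,3],0],[8.54,[0,0,3],0],[8.54,[0,0,2],0],[8.54,[0,0,1.3],0],[8.54,[0,0,0.5],0],[8.54,[0,0,0.2],0],[8.54,[0,0,0],0],[3,[0,0,0],0],[3,[0,0,0],0],[3,[0,0,0],0],[3,[0,0,0],0],[3,[0,0,0],0],[3,[0,0,0],0],[3,[0,0,0],0],[3,[0,0,0],0]]'
```

```text
time: 43.7
ee_pos: [0.4363, -0.2568, 0.0615]
tcp_rot: [-0.0, 0.739, -0.674, 0.001]
ft_force: [-1.5, 0.2, 5.9]
grip_width: 0.573
grasp_force: 61.9
```

```bash
python3 -m creep '[[3,[0,0,-0.5],0],[3,[0,0,-1],0],[3,[0,0,-1.5],0],[3,[0,0,-1.5],0],[3,[0,0,-1],0],[3,[0,-1,0],0],[3,[0,-2,0],0],[3,[0,-2,0],0],[3,[0.5,-2,0],0],[3,[0.8,-2,0],0],[3,[0.8,-2,0],0],[3,[0.6,-1.7,0],0.2],[3,[0.2,-1,0],0],[3,[0,0,0],0],[3,[0,0,0],0]]'
python3 -c "
from h import *
go(.5768,-.2736,.0705,4.18)"
```

```text
time: 45.2
ee_pos: [0.5747, -0.2726, 0.1148]
tcp_rot: [0.0, 0.732, -0.681, -0.001]
ft_force: [-0.7, -0.2, -1.0]
grip_width: 0.568
grasp_force: 62.2
tcp [ 0.5747 -0.2726  0.1148] tool-y yaw -175.9 shift cm [ 0.12 -0.21  4.43] tilt [-1.2e-03  6.0e-04 -1.0e+00]
turn units -0.01 q6 0.27
```

```bash
python3 -m creep '[[3,[0.1,-0.15,1],0],[3,[0,0,1.5],0],[3,[0,0,1],0],[3,[0,0,0.5],0],[3,[0,0,0.2],0],[3,[0,0,0.1],0],[3,[0,0,0],0],[3,[0,0,0],0]]'
python3 -c "
from h import *
go(.5768,-.2736,.0705,4.18)"
```

```text
time: 46.0
ee_pos: [0.577, -0.2739, 0.073]
tcp_rot: [-0.0, 0.732, -0.681, 0.0]
ft_force: [0.3, -0.3, -0.0]
grip_width: 0.568
grasp_force: 62.2
tcp [ 0.577  -0.2739  0.073 ] tool-y yaw -175.92 shift cm [-0.03  0.02  0.25] tilt [ 1.e-03 -3.e-04 -1.e+00]
turn units -0.02 q6 0.27
```

```bash
python3 -m creep '[[3,[0,0,0.1],0],[3,[0,0,0.05],0],[3,[0,0,0.05],0],[3,[0,0,0],0]]'
```

```text
time: 46.4
ee_pos: [0.5767, -0.2739, 0.0706]
tcp_rot: [-0.0, 0.732, -0.681, 0.0]
ft_force: [-0.4, 0.3, 0.6]
grip_width: 0.57
grasp_force: 62.3
```

```bash
python3 -m creep '[[3,[0,0,0.03],0],[5.2,[0,0,0],0],[6,[0,0,0],0],[8.54,[0,0,0],0],[8.54,[0,0,0],0],[8.54,[0,0,0],0],[8.54,[0,0,-0.5],0],[8.54,[0,0,-2],0],[8.54,[0,0,-3],0],[8.54,[0,0,-3],0],[8.54,[0,0,-3],0],[8.54,[0,0,-1],0],[8.54,[0,0,0],0]]'
python3 - <<'E'
from h import *
im=optics.capture("top")[:,:,::-1].copy(); cv2.imwrite("pics/a9t.png",im)
roi=im[225:262,262:330]; 
# bottle: darkest blob on mat (body + cast shadow) - show
cv2.imwrite("pics/a9.png",cv2.resize(im[130:285,165:345],None,fx=3.5,fy=3.5,interpolation=cv2.INTER_CUBIC))
go(.4419,-.3247,.195,5.4)
E
```

```text
time: 47.7
ee_pos: [0.5776, -0.2741, 0.1974]
tcp_rot: [-0.001, 0.732, -0.681, 0.002]
ft_force: [0.1, 0.1, -0.6]
grip_width: 0.998
grasp_force: 0.0
tcp [ 0.5768 -0.2737  0.1953] tool-y yaw -175.92 shift cm [ 4.13 13.82  0.02] tilt [ 1.e-03  3.e-04 -1.e+00]
turn units -0.22 q6 0.27
```

View pics/a9.png

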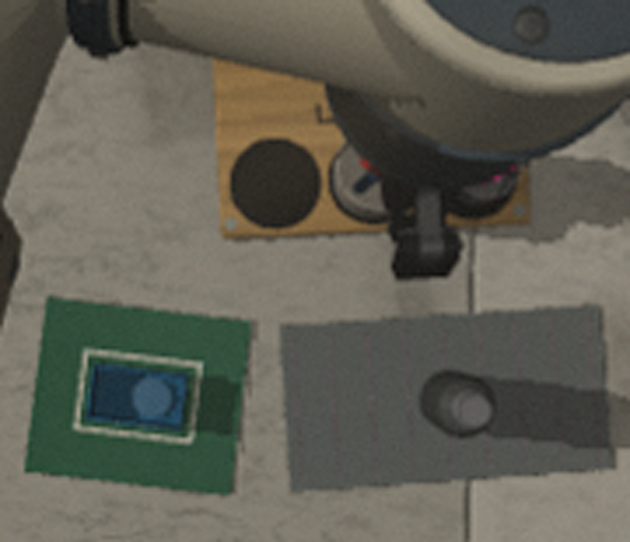

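The cup and beaker are back on the row. The bottle stands at the same pixels as before, crop (457,403). I'll pick it up.

```bash
python3 -m creep '[[8.54,[0.5,1.5,0],0],[8.54,[1,3,0],0],[8.54,[1,3,0],0],[8.54,[1,3,0],0],[8.54,[0.5,2,0],0],[8.54,[0.3,1.2,0],-0.2],[8.54,[0,0,0],0],[8.54,[0,0,0],0]]'
python3 -c "
from h import *
go(.4419,-.3247,.0772,5.4)"
```

```text
time: 48.55
ee_pos: [0.4427, -0.3262, 0.194]
tcp_rot: [0.0, 0.739, -0.674, -0.001]
ft_force: [-0.2, -0.1, 0.4]
grip_width: 1.0
grasp_force: 0.0
tcp [ 0.4427 -0.3262  0.194 ] tool-y yaw -174.77 shift cm [-0.14  0.05 11.68] tilt [-0.0017  0.0011 -1.    ]
turn units -0.03 q6 0.44
```

```bash
python3 -m creep '[[8.54,[-0.1,0,1],0],[8.54,[0,0,2],0],[8.54,[0,0,2],0],[8.54,[0,0,2],0],[8.54,[0,0,2],0],[8.54,[0,0,1.5],0],[8.54,[0,0,0.8],0],[8.54,[0,0,0.2],0],[8.54,[0,0,0],0],[2,[0,0,0],0],[2,[0,0,0],0],[2,[0,0,0],0],[2,[0,0,0],0],[2,[0,0,0],0],[2,[0,0,0],0],[2,[0,0,0],0],[2,[0,0,0],0],[2,[0,0,0],0],[2,[0,0,0],0]]'
```

```text
time: 50.45
ee_pos: [0.4434, -0.3258, 0.0811]
tcp_rot: [-0.0, 0.739, -0.674, 0.001]
ft_force: [-0.9, -0.0, 5.2]
grip_width: 0.391
grasp_force: 59.5
```

```bash
python3 -m creep '[[2,[0,0,-0.5],0],[2,[0,0,-1],0],[2,[0,0,-1.5],0],[2,[0,0,-1.5],0],[2,[0,0,-1],0],[2,[-1,0,0],0],[2,[-2,0,0],0],[2,[-2,0,0],0],[2,[-2,-0.5,0],0],[2,[-2,-1.5,0],0],[2,[-1,-2,0],0],[2,[-0.2,-2,0],0],[2,[0,-2,0],0],[2,[0,-2,0],0.2],[2,[0,-1.7,0],0],[2,[0,-1,0],0],[2,[0,-0.5,0],0],[2,[0,0,0],0],[2,[0,0,0],0]]'
python3 -c "
from h import *
go(.5714,-.2115,.0901,4.18)"
```

```text
time: 52.35
ee_pos: [0.5646, -0.2124, 0.1351]
tcp_rot: [0.0, 0.732, -0.682, -0.0]
ft_force: [0.3, -0.7, -1.4]
grip_width: 0.384
grasp_force: 59.8
tcp [ 0.5646 -0.2124  0.1351] tool-y yaw -175.93 shift cm [-0.04 -0.69  4.5 ] tilt [-5.e-04  2.e-04 -1.e+00]
turn units -0.02 q6 0.17
```

```bash
python3 -m creep '[[2,[-0.05,-0.65,1],0],[2,[0,0,1.5],0],[2,[0,0,1],0],[2,[0,0,0.5],0],[2,[0,0,0.2],0],[2,[0,0,0.1],0],[2,[0,0,0],0],[2,[0,0,0],0]]'
python3 -c "
from h import *
go(.5714,-.2115,.0901,4.18)"
```

```text
time: 53.15
ee_pos: [0.5718, -0.2115, 0.0927]
tcp_rot: [-0.0, 0.732, -0.681, 0.0]
ft_force: [-1.0, 0.3, -1.2]
grip_width: 0.392
grasp_force: 59.8
tcp [ 0.5718 -0.2115  0.0927] tool-y yaw -175.92 shift cm [-0.01  0.04  0.26] tilt [ 1.e-03 -2.e-04 -1.e+00]
turn units -0.02 q6 0.17
```

```bash
python3 -m creep '[[2,[0,0,0.1],0],[2,[0,0,0.05],0],[2,[0,0,0.05],0],[2,[0,0,0],0]]'
```

```text
time: 53.55
ee_pos: [0.5716, -0.2115, 0.0903]
tcp_rot: [-0.0, 0.732, -0.681, 0.0]
ft_force: [-0.8, 0.2, -1.1]
grip_width: 0.392
grasp_force: 59.8
```

```bash
python3 -m creep '[[2,[0,0,0.05],0],[2,[0,0,0.03],0],[2,[0,0,0],0]]'
```

```text
time: 53.85
ee_pos: [0.5717, -0.2117, 0.0901]
tcp_rot: [-0.0, 0.732, -0.681, 0.0]
ft_force: [-1.6, 0.6, 4.6]
grip_width: 0.391
grasp_force: 60.5
```

Contact. I'll release, rise, and move the arm clear to the front-left to check.

```bash
python3 -m creep '[[3.8,[0,0,0],0],[4.5,[0,0,0],0],[6,[0,0,0],0],[8.54,[0,0,0],0],[8.54,[0,0,0],0],[8.54,[0,0,0],0],[8.54,[0,0,-0.5],0],[8.54,[0,0,-2],0],[8.54,[0,0,-3],0],[8.54,[0,0,-3],0],[8.54,[0,0,-4],0],[8.54,[0,0,-4],0],[8.54,[0,0,-2],0],[8.54,[0,0,0],0]]'
python3 -c "
from h import *
go(.37,-.20,.28);go(.18,.38,.28)"
```

```text
time: 55.25
ee_pos: [0.5728, -0.2121, 0.2791]
tcp_rot: [-0.002, 0.732, -0.681, 0.004]
ft_force: [-0.3, -0.4, -0.6]
grip_width: 0.998
grasp_force: 0.0
tcp [ 0.5728 -0.2121  0.2791] tool-y yaw -175.92 shift cm [-2.65 20.14 -0.25] tilt [ 0.0078 -0.0021 -1.    ]
tcp [ 0.5728 -0.2121  0.2791] tool-y yaw -175.92 shift cm [-61.85  34.97  -0.53] tilt [ 0.0078 -0.0021 -1.    ]
```

```bash
python3 -m creep '[[8.54,[0,2,0],0],[8.54,[0,4,0],0],[8.54,[-2,4,0],0],[8.54,[-4,3,0],0],[8.54,[-4,1,0],0],[8.54,[-4,1,0],0],[8.54,[-4,1,0],0],[8.54,[-4,1,0],0],[8.54,[-4,1,0],0],[8.54,[-4,1,0],0],[8.54,[-4,1,0],0],[8.54,[-4,1,0],0],[8.54,[-4,1,0],0],[8.54,[-4,1,0],0],[8.54,[-4,1,0],0],[8.54,[-4,1,0],0],[8.54,[-4,1,0],0],[8.54,[-2,0,0],0],[8.54,[0,0,0],0],[8.54,[0,0,0],0]]'
python3 - <<'E'
from h import *
im=optics.capture("top")[:,:,::-1].copy(); cv2.imwrite("pics/b1t.png",im)
sc=optics.capture("scene")[:,:,::-1].copy(); cv2.imwrite("pics/b1s.png",sc)
a=cv2.resize(im[130:275,165:345],(720,580)) 
s=cv2.resize(sc[140:280,200:370],(425,350))
b=cv2.resize(im[130:275,165:345],(450,362)); b0=cv2.resize(cv2.imread("pics/top0.png")[130:275,165:345],(350,282))
c=np.zeros((600,800,3),np.uint8); c[:362,:450]=b; c[:282,450:800]=b0
s=cv2.resize(sc[140:235,215:345],(325,237)); c[363:600,:325]=s
s0=cv2.resize(cv2.imread("pics/scene0.png")[140:235,215:345],(325,237)); c[363:600,330:655]=s0
cv2.imwrite("pics/b1.png",c); print(tcp()[0])
E
```

```text
time: 57.25
ee_pos: [0.2693, 0.3683, 0.2737]
tcp_rot: [0.001, 0.732, -0.681, 0.0]
ft_force: [-0.4, -0.9, -0.1]
grip_width: 0.999
grasp_force: 0.0
[0.26962164 0.3677195  0.27436087]
```

View pics/b1.png

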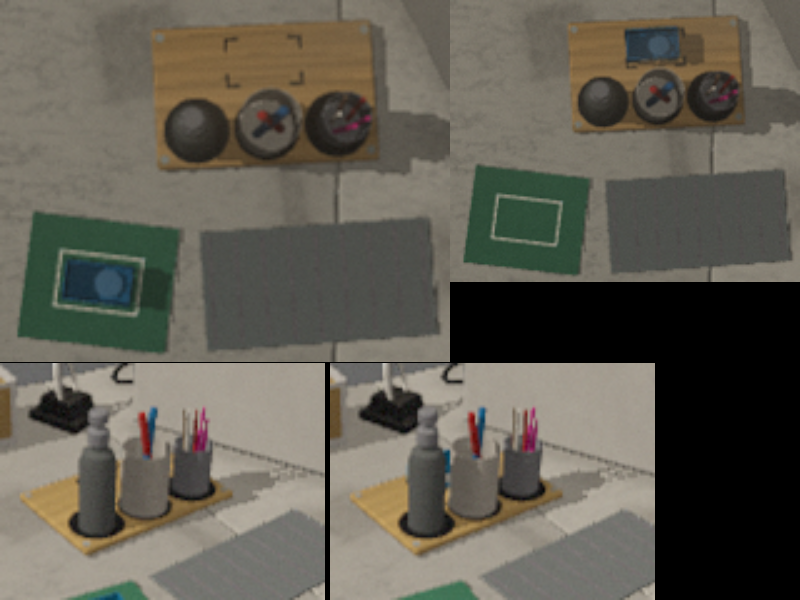

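The bottle, cup and beaker stand upright on their own coasters; in the scene crop they sit near (97,485), (145,480) and (193,470), matching the starting picture beside it. The tray lies square inside the outline at top-view crop (98,283). The arm is clear, so I'll hand in.

```bash
python3 -c "
from station import bot
print(bot.hand_in())"
```

```text
the job is handed in; nothing more can be done
None
```

I handed the job in at about 57 s (limit 122 s): the tray is square inside the white outline, about 2 mm off centre, and the bottle, cup and beaker are back upright on their own coasters; on its way to the mat the cup passed within about 40 mm of the bottle and may have brushed it, but the bottle stayed upright.

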